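Put the spare amp feet away in the spares box

TASK

Pry open the grey lid of the spares box with the thin-bladed pry tool and swing it fully back, and gather every loose square amp foot from the desk into the metal scoop. Bring the loaded scoop level over the open dish, lower its lip close to the dish so that nothing can bounce out, then pour all the feet in together. Finally shut the lid and leave the scoop, standing upright, and the pry tool back on the rubber mat; leave the other things on the desk where they are.

Things in the scene. Friction and masses are not known exactly. Their poses are not given: they have to be found in the camera images.
- case: The spares box, fixed to the desk: a black plinth 170 mm (its x) by 152 mm (its y, from -77 to +75) with an open aluminium dish on top, its rim 50 mm above the desk, covered by a grey lid hinged along its +y side. Origin: centre of the underside on the desk; z up.
- ledge (a point): Middle of the outer edge of the pry ledge, at y = -77 mm of the box, 41 mm above the desk; axes as the box's. Along this -y side runs a pry slot, open along the whole side: 9 mm high between the ledge and the underside of the lid's steel lip (50 mm above the desk when shut), 18 mm deep.
- dish (a point): Centre of the dish floor, 30 mm above the desk; axes as the spares box's. The dish is 150 mm (x) by 120 mm (y) inside; its walls stand 20 mm above its floor and are 6 mm thick.
- hinge (a point): Middle of the lid's hinge line, which runs along the box's x axis, 50 mm above the desk on the box's +y side; axes as the box's.
- lid_angle (a joint): Lid angle: 0 shut, grows as its -y edge swings up and over to +y, stop at 1.95 rad (112 degrees). The lid is a grey downward-opening shell 170 mm (x) by 150 mm (y, from the hinge) by 28 mm high, 130 g. Its hinge is stiff: it stays where it is left, and takes about 2 N at the free edge to move.
- lid: The lid itself (shell described with its angle). Origin on the hinge line, at the hinge point; axes as the box's when shut, turning with the lid about x. A flat steel lip, 162 mm long, 20 mm wide, 4 mm thick, closes the underside along the free edge, 130 to 150 mm from the hinge line; the blade goes under it.
- blade: Pry tool, loose, 170 mm long, 90 g: wooden handle 80 mm long, 26 mm wide, 30 mm high, from x = -85 to -5 mm; then a flat steel blade to its tip at x = +85 mm, 26 mm wide, 3 mm thick, its underside 12 mm above the tool's underside. Origin: middle of the length, on the underside; x towards the tip, z up.
- scoop: Aluminium scoop, loose, about 180 g: flat floor 4 mm thick from its open mouth (lip) at x = -75 mm to a back wall at x = +25 mm, 78 mm wide inside, side walls 44 mm high, no front wall. Behind it an upright black grip fin, x = +25 to +67 mm, 16 mm thick (y), 78 mm high. Origin: on the underside; x towards the grip, z up. Feet slide on it at a tilt of about 13 to 21 degrees.
- lip (a point): Middle of the scoop's lip edge, top of its floor, at x = -75 mm, z = 4 mm of the scoop.
- grip (a point): Point to hold in the scoop's grip fin: x = 46 mm, z = 60 mm of the scoop.
- mat: Black rubber mat fixed to the desk, 210 mm (x) by 260 mm (y), 3 mm thick. Origin: centre of the underside. The scoop and the pry tool start on it and go back on it.
- foot1: Square black amp foot of hard plastic, 32 by 32 by 16 mm, 25 g, loose on the desk (may be absent). Origin: centre of one square face, the lower one at the start; z up at the start.
- foot2: Square black amp foot of hard plastic, 32 by 32 by 16 mm, 25 g, loose on the desk (may be absent). Origin: centre of one square face, the lower one at the start; z up at the start.
- foot3: Square black amp foot of hard plastic, 32 by 32 by 16 mm, 25 g, loose on the desk (may be absent). Origin: centre of one square face, the lower one at the start; z up at the start.
- foot4: Square black amp foot of hard plastic, 32 by 32 by 16 mm, 25 g, loose on the desk (may be absent). Origin: centre of one square face, the lower one at the start; z up at the start.
- mug: White mug, 76 mm wide, 90 mm high; bystander. Origin under its centre.
- tape: Roll of grey tape lying flat, 90 mm across, 24 mm high; bystander. Origin under its centre.
- pedal: Grey effect pedal, 115 by 68 by 52 mm; bystander. Origin under its centre.
- tuner: Black tuner, 70 by 100 by 18 mm; bystander. Origin under its centre.
- stringbox: Flat cardboard box, 100 by 100 by 14 mm; bystander. Origin under its centre.
- mic: Microphone lying down, 180 mm long, 50 mm high; bystander. Origin under its centre.
Things that resemble listed ones, but are neither listed nor needed, are in the scene too. There is more than one size of the case; the job needs the largest.

How it is judged:
By the outcome, as a careful person would: the job done as asked, in the order asked, and still so for the second after the job is handed in, with the robot touching nothing.
Of foot1, foot2, foot3, foot4 only 2 to 4 are there at a start; the rules pass over those that are not, and their reading is None.
At some moment in a run one of foot1, foot2, foot3, foot4, blade may be knocked a few centimetres aside while the robot is not near it.
It also fails if it takes over 210 s, if anything falls off the work surface, if the arm or the gripper's body presses on something with over 40 N, if the wrist force passes 120 N, or if a joint passes its speed limit or range.

ROBOT

A 6-joint arm with a two-finger parallel gripper is mounted at the origin on the work surface. World frame = base frame: x ahead of the robot, y to its left, z up, the work surface at z = 0. Lengths are in m, angles in rad, forces in N, time in s.
With the tool pointing down it reaches from about 0.35 to 0.85 m from the base axis. Payload 8.1 kg.
Tool frame: the origin (TCP) lies on the front face of the gripper's body, between the roots of the fingers; the fingertips stand 73 mm ahead of it and the grasp point (between the pads) lies 54 mm ahead of it (r.finger_overhang is the distance from the TCP to the fingertips, in m); z points along the fingers, y is the line along which they close (so a half turn about z gives the same grasp; the last joint's range is limited). The gripper opens to 85 mm and grips with 20 to 120 N. Pads are 22 mm wide; open, the fingers measure 114 mm over their backs; the gripper's body (76 mm by 85 mm) begins 54 mm behind the grasp point. The pads swing forward as they close: fully open they stand 13 mm farther back than shut.
Start: joints at [-1.351, 0.13, 1.488, -0, 1.523, -0.085], TCP at [0.18, -0.572, 0.304] pointing down, gripper open.
Joint ranges: [-2.96, 2.96], [-0.89, 2.26], [0.02, 2.5], [-1.34, 4.48], [0, 2.73], [-2.66, 2.66]. Speed limits (rad/s): [2.39, 2.39, 2.79, 3.14, 3.14, 3.14].

INTERFACE

Orientations are given as a 3x3 rotation matrix whose columns are the frame's x, y, z axes.
In Python, from plant import r, viewer gives the robot as it stands. Calls block until the motion is done:
- r.movep(position, orientation): joint-space move of the TCP to a pose.
- r.move_linear(position, attitude=None, velocity=0.15, force_limit=None): straight line of the TCP; attitude=None keeps the orientation; velocity is the mean speed in m/s. With force_limit (N) it stops when the force on the tool has changed by that much, and returns True; else False.
- r.movej(angles): joint-space move.
- r.set_gripper(opening): finger opening in m; the grip force is fixed at half the most; returns when the fingers have stopped.
- r.wait(seconds).
- r.ik(position, orientation): joint angles nearest the present ones, or None.
- r.get_obs(): the state.
- viewer.get_image(name): name is "scene" or "top" or "wrist"; returns a dict with "img" (420x560x3 uint8, red, green, blue), "intrinsics" (3x3 intrinsics, pixels), "R" (3x3) and "t" (3): a world point X has camera coordinates R X + t. Camera axes: x right, y down, z forward; pixel columns grow to the right and rows downward; lengths in m; the calibration is good to about 2 mm. The wrist camera is an equidistant fisheye: a pixel r from the principal point sees the ray r / f radians off the axis. A picture is of the moment at which its call begins. There is no depth.
A pose or a line that the arm cannot do raises r.Unreachable and nothing moves.
- r.sign_off(): hands the job in; it is judged then, once.
The state is a dict: "time_s": time; "joints": joint angles; "qvel": joint speeds; "effort": joint torques, N m; "ee_pos": TCP position; "eef_rot": TCP orientation; "wrist_force": force on the tool from outside, world axes, zero at the start; "moment": the same for the moment, N m; "gripper_width": finger opening in m; "finger_force": force on a finger pad.
Only numpy, scipy, OpenCV 4.12 (cv2) and the standard library are available. Lean on these libraries where they do the work, as an engineer would, in place of code of your own. Each camera call takes 0.05 s, during which the arm holds its last target. There are 200 camera calls.

## Working session

There is one attempt and no reset: what is moved stays moved. The work goes in short steps, each a Python script; the robot and the scene stay as the last script left them, time stands still between calls to the robot, and variables do not carry over. Pictures are saved under pics/ and viewed, at most 14 in all, crops included, and the job is handed in when it is done.

```bash
ls; mkdir -p pics
python3 - <<'E'
from plant import r, viewer
import cv2,numpy as np
for n in ("top","scene"):
    d=viewer.get_image(n); cv2.imwrite(f"pics/{n}0.png",cv2.resize(d["img"][:,:,::-1],None,fx=1.42,fy=1.42,interpolation=cv2.INTER_CUBIC)); print(n,d["intrinsics"],d["R"],d["t"])
print(r.get_obs()["time_s"],r.finger_overhang)
E
```

```text
pics
top [[440.84355275   0.         279.06671104]
 [  0.         440.84355275 218.25690299]
 [  0.           0.           1.        ]] [[-0.00335345 -0.99993681 -0.01072976]
 [-0.98832489  0.00494855 -0.15228072]
 [ 0.15232419  0.01009383 -0.98827904]] [-0.05349886  0.51776481  1.33989568]
scene [[463.66497845   0.         274.32422566]
 [  0.         463.66497845 203.13838249]
 [  0.           0.           1.        ]] [[ 0.34257565  0.93946767 -0.00651357]
 [ 0.80111057 -0.29573165 -0.5203505 ]
 [-0.49077874  0.17304132 -0.85392794]] [-0.09269039 -0.41331743  1.92108445]
0.1 0.0726
```

View pics/top0.png

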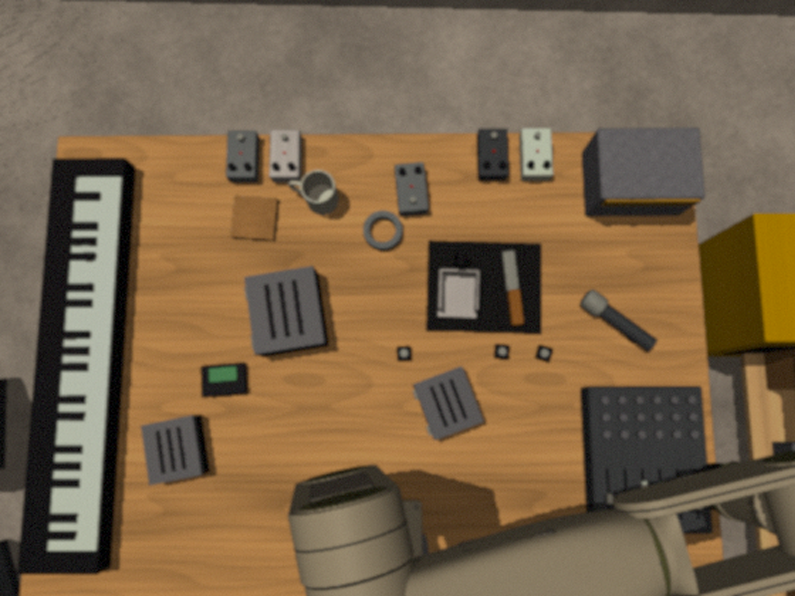

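View pics/scene0.png

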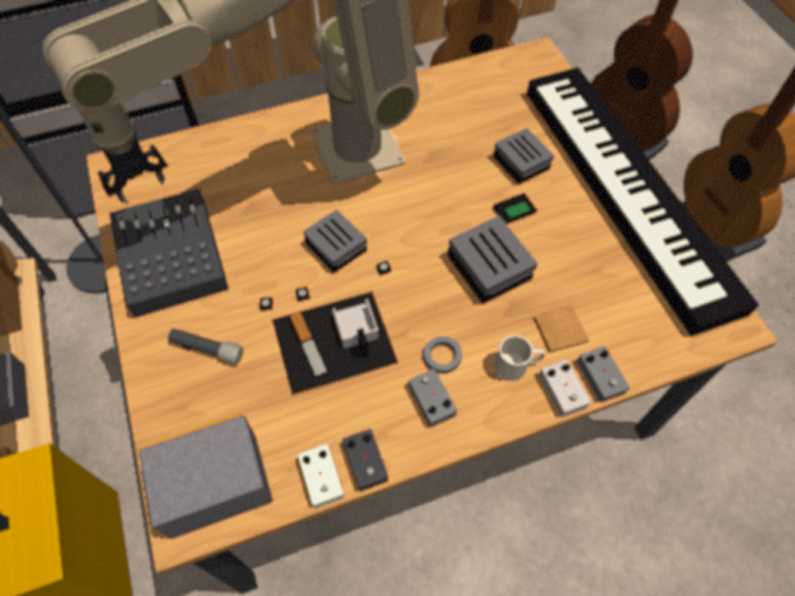

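Three feet are visible, at top (404,353), (502,351) and (544,353). The largest box is at (287,311). The mat, at (484,287), carries the scoop with its grip pointing up in the image and the pry tool with its tip up. Next I'll take rectified close-ups from the wrist camera.

```bash
cat > h.py <<'E'
from plant import r, viewer
import numpy as np, cv2
from scipy.spatial.transform import Rotation as Ro
def ray2plane(d,uv,z):
    K,R,t=d["intrinsics"],d["R"],d["t"]
    v=R.T@np.linalg.solve(K,[uv[0],uv[1],1]); c=-R.T@t
    return c+v*(z-c[2])/v[2]
def project(d,X,fish):
    K,R,t=d["intrinsics"],d["R"],d["t"]
    C=X@R.T+t
    if fish:
        rr=np.hypot(C[...,0],C[...,1])+1e-12; th=np.arctan2(rr,C[...,2])
        x,y=C[...,0]/rr*th,C[...,1]/rr*th
    else: x,y=C[...,0]/C[...,2],C[...,1]/C[...,2]
    return x*K[0,0]+K[0,2], y*K[1,1]+K[1,2]
def ortho(d,x0,x1,y0,y1,z,mm=1.,fish=True):
    """image: up = +x world, left = +y world; grid lines each 50 mm"""
    s=mm/1000
    X,Y=np.meshgrid(np.arange(x1,x0,-s),np.arange(y1,y0,-s),indexing="ij")
    u,v=project(d,np.stack([X,Y,0*X+z],-1),fish)
    return cv2.remap(d["img"][:,:,::-1].copy(),u.astype("f4"),v.astype("f4"),cv2.INTER_CUBIC)
def down(yaw):
    """tool pointing down; closing line (tool y) along world angle yaw"""
    c,s=np.cos(yaw),np.sin(yaw)
    y=np.array([c,s,0]);z=np.array([0,0,-1.])
    return np.stack([np.cross(y,z),y,z],1)
E
python3 - <<'E'
from h import *
d=viewer.get_image("top")
for n,p,z in [("case",(287,311),.078),("f1",(404,353),.016),("f2",(502,351),.016),("f3",(544,353),.016),("mat",(484,287),0),("tool",(514,287),.03),("scoop",(459,293),.0),("smallbox",(449,403),.05),("tape",(383,230),0.02),("tuner",(224,380),.018),("mic",(620,320),.03)]:
    print(n,ray2plane(d,np.array(p)/1.42,z).round(3))
print(r.get_obs()["eef_rot"].round(2))
R=down(np.pi/2)
for i,p in enumerate([(.5,.28,.4),(.5,-.18,.4)]):
  for yaw in (np.pi/2,-np.pi/2,0,np.pi):
    try: r.movep(np.array(p),down(yaw)); break
    except r.Unreachable as e: print(p,yaw,e)
  w=viewer.get_image("wrist"); np.save(f"w{i}.npy",w,allow_pickle=True)
  c=-w["R"].T@w["t"]; print(yaw,c,w["R"][2],w["intrinsics"][0,0])
  cv2.imwrite(f"pics/w{i}.png",w["img"][:,:,::-1])
E
```

```text
case [0.51  0.178 0.078]
f1 [ 0.424 -0.072  0.016]
f2 [ 0.428 -0.289  0.016]
f3 [ 0.423 -0.382  0.016]
mat [ 0.575 -0.255  0.   ]
tool [ 0.569 -0.318  0.03 ]
scoop [ 0.562 -0.198  0.   ]
smallbox [ 0.314 -0.168  0.05 ]
tape [ 0.705 -0.026  0.02 ]
tuner [0.366 0.325 0.018]
mic [ 0.494 -0.549  0.03 ]
[[ 0.95  0.3  -0.  ]
 [ 0.3  -0.95  0.  ]
 [ 0.   -0.   -1.  ]]
1.5707963267948966 [0.41632791 0.2797412  0.4696812 ] [ 3.24212928e-01  2.84949704e-04 -9.45984089e-01] 325.19226210127806
1.5707963267948966 [ 0.41627893 -0.17901479  0.4698251 ] [ 0.32450475  0.0015777  -0.94588275] 325.19226210127806
```

Run:
```python
from h import *
w0=np.load("w0.npy",allow_pickle=True).item();w1=np.load("w1.npy",allow_pickle=True).item()
a=ortho(w0,.36,.68,.05,.35,.05,.6); cv2.imwrite("pics/o0.png",a)
b=ortho(w1,.37,.73,-.42,.0,.0,.7); cv2.imwrite("pics/o1.png",b); print(a.shape,b.shape)
```

```text
(534, 500, 3) (515, 600, 3)
```

View pics/o0.png

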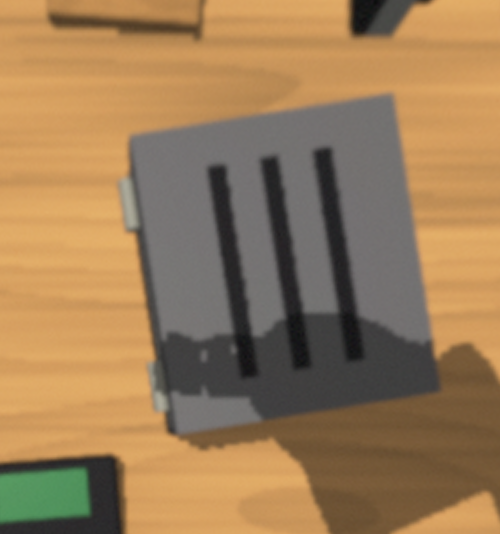

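View pics/o1.png

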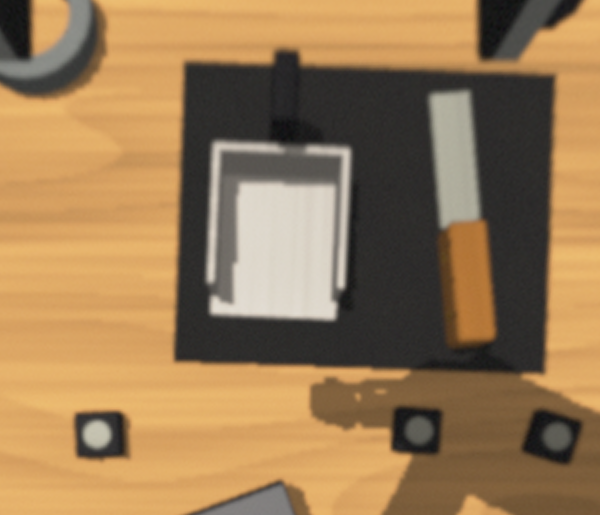

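In o0 the hinges are on the left, at (128,205) and (158,385), so the pry side faces world −y. The lid-top corners are (132,137), (392,95), (438,388) and (175,434). In o1 the feet are at (100,434), (417,430) and (552,437). The scoop lip runs (210,313)–(337,320) with the fin up. The blade tip is at (450,93) and the handle rear at (477,343).

```bash
cat >> h.py <<'E'
def reproj(d,p,zo,z):
    c=-d["R"].T@d["t"]; p=np.append(p,zo); return c+(p-c)*(z-c[2])/(zo-c[2])
def feet(w,x0=.33,x1=.5,y0=-.48,y1=.02,z=.016,thr=62,dbg=None):
    s=.0005; o=ortho(w,x0,x1,y0,y1,z,.5); g=o.max(2)
    m=(g<thr).astype("u1"); m=cv2.morphologyEx(m,cv2.MORPH_CLOSE,np.ones((45,45),"u1"))if 0 else m
    m=cv2.morphologyEx(m,cv2.MORPH_OPEN,np.ones((5,5),"u1"))
    if dbg: cv2.imwrite(dbg,o)
    res=[]
    for c in cv2.findContours(m,cv2.RETR_EXTERNAL,cv2.CHAIN_APPROX_NONE)[0]:
        (u,v),(a,b),th=cv2.minAreaRect(c)
        if 26<a*.5<46 and 26<b*.5<46:
            res.append((round(x1-v*s,4),round(y1-u*s,4),round(-th,1),round(a*.5,1),round(b*.5,1)))
    return res   # x,y, square side angle deg (mod 90) from +y/-x frame, sides mm
E
python3 - <<'E'
from h import *
w0=np.load("w0.npy",allow_pickle=True).item();w1=np.load("w1.npy",allow_pickle=True).item()
P=[reproj(w0,(.68-v*.0006,.35-u*.0006),.05,.078) for u,v in [(132,137),(392,95),(438,388),(175,434)]]
P=np.array(P)[:,:2]; print(P.round(4)); 
print("y-sides",np.linalg.norm(P[0]-P[1]),np.linalg.norm(P[3]-P[2]),"x-sides",np.linalg.norm(P[0]-P[3]),np.linalg.norm(P[1]-P[2]))
ex=(P[0]-P[3])+(P[1]-P[2]); ey=(P[0]-P[1])+(P[3]-P[2])
print("yaw x",np.degrees(np.arctan2(ex[1],ex[0])),"from y",np.degrees(np.arctan2(-ey[0],ey[1])),"centre",P.mean(0))
q=lambda u,v,z:reproj(w1,(.73-v*.0007,-.0007*u),0,z)[:2]
tip=q(450,93,.018);rear=q(477,343,.033);print("tool",tip,rear,np.linalg.norm(tip-rear),np.degrees(np.arctan2(*(tip-rear)[::-1])))
l,rr=q(210,313,.007),q(337,320,.007);print("lip",l,rr,np.linalg.norm(l-rr))
print("fin far top",q(286,52,.081),"mat",[q(*p,.003).round(3) for p in [(185,63),(553,75),(545,372),(175,360)]])
print(feet(w1,dbg="pics/f.png"))
E
```

```text
[[0.5857 0.2714]
 [0.6092 0.1258]
 [0.4451 0.1   ]
 [0.4194 0.2473]]
y-sides 0.1474794559314765 0.14950769261020053 x-sides 0.1680450061700404 0.16608079516945853
yaw x 8.578246977642703 from y 9.55112526697519 centre [0.51485651 0.18614116]
tool [ 0.6553748  -0.30979012] [ 0.48472894 -0.32302103] 0.1711580172340139 4.433520993494949
lip [ 0.50949023 -0.14747699] [ 0.50466323 -0.23505246] 0.08770839105455551
fin far top [ 0.64578858 -0.19654757] mat [array([ 0.684, -0.13 ]), array([ 0.676, -0.386]), array([ 0.469, -0.38 ]), array([ 0.478, -0.123])]
[(0.4255, -0.0742, -90.0, 28.0, 29.5), (0.4243, -0.379, -17.7, 33.3, 31.0), (0.4285, -0.2875, -4.1, 31.6, 30.0)]
```

```bash
cat >> h.py <<'E'
CY=np.radians(9.1); CO=np.array([.5149,.1861,0])
RC=Ro.from_euler("z",CY).as_matrix()
def case(x,y,z): return CO+RC@np.array([x,y,z])
def st(msg=""):
    o=r.get_obs(); print(msg,"t",round(o["time_s"],1),"p",o["ee_pos"].round(4),"F",o["wrist_force"].round(1),"g",round(o["gripper_width"],4)); return o
E
python3 - <<'E'
from h import *
c=np.array([.570,-.3164,0]); th=np.radians(4.4); d=np.array([np.cos(th),np.sin(th),0])
g=c-.02*d
for s in (1,-1):
    R1=down(th+s*np.pi/2); R2=down(CY+np.pi/2+s*np.pi/2)
    for nm,p,R in [("g",g+[0,0,.08],R1),("slot",case(0,-62-0,0)*0+case(0,-.062-.105,.11),R2),("end",case(0,.03-.0,.25),R2)]:
        q=r.ik(p,R); print(s,nm,None if q is None else np.round(q,2))
st()
E
```

```text
1 g [-0.6   0.43  1.56 -0.    1.15 -2.25]
1 slot None
1 end None
-1 g [-0.6   0.43  1.56 -0.    1.15  0.89]
-1 slot [-0.06  0.16  1.83 -0.    1.15 -0.21]
-1 end [ 0.31  0.04  1.69 -0.    1.42  0.15]
 t 5.1 p [ 0.5004 -0.179   0.4   ] F [-0.7 -0.7 -0.8] g 0.0854
```

Run:
```python
from h import *
c=np.array([.570,-.3164,0]); th=np.radians(4.4); d=np.array([np.cos(th),np.sin(th),0])
g=c-.02*d; R1=down(th-np.pi/2); R2=down(CY)
r.movep(g+[0,0,.16],R1)
r.move_linear(g+[0,0,.079],velocity=.12,force_limit=15); st("down")
r.set_gripper(0.0); st("grip")
r.move_linear(g+[0,0,.26],velocity=.2); 
zt=.079-.003          # TCP above tool underside
# blade middle (tool z .0135) at .0455
z=.0455-.0135+zt
r.movep(case(0,-.110-.105,.26),R2); st("above")
r.move_linear(case(0,-.110-.105,z),velocity=.15); st("pre")
for n in ("wrist","scene"):
    w=viewer.get_image(n); cv2.imwrite(f"pics/{n}_pre.png",w["img"][:,:,::-1]); np.save(f"{n}_pre.npy",w,allow_pickle=True)
w=np.load("wrist_pre.npy",allow_pickle=True).item()
cv2.imwrite("pics/pre.png",ortho(w,.4,.68,-.06,.24,.0455,.6))
```

```text
down t 8.4 p [ 0.5505 -0.3183  0.0798] F [0.2 0.5 0. ] g 0.0853
grip t 9.0 p [ 0.5505 -0.3182  0.0796] F [ 0.5 -0.1  3.6] g 0.0251
above t 11.2 p [ 0.5488 -0.0267  0.2594] F [-0.1  0.2 -1.5] g 0.0248
pre t 12.3 p [ 0.5498 -0.0264  0.1092] F [ 0.4 -0.7 -0.7] g 0.0248
```

View pics/pre.png

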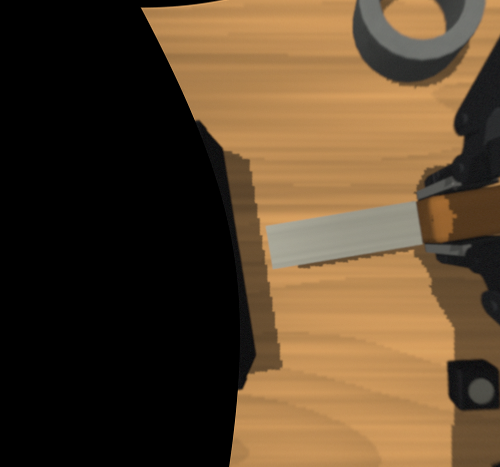

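The blade tip, at (271,247), lies within 1 mm of where I predicted, and the ledge edge is just left of it. I'll insert now.

Run:
```python
from h import *
z=.0455-.0135+.076
hit=r.move_linear(case(0,-.061-.105,z),velocity=.05,force_limit=10); o=st(f"ins {hit}")
print("case y tip",(RC.T@(o["ee_pos"]-CO))[1]+.105)
```

```text
ins False t 13.6 p [0.5412 0.022  0.108 ] F [ 0.2 -0.6 -1.2] g 0.0252
case y tip -0.06122397854632268
```

```bash
cat >> h.py <<'E'
def arc(a,b,n,s=.136,v=.12):
    for t in np.linspace(a,b,n):
        r.move_linear(case(0,.075-s*np.cos(t)-.105,.111+s*np.sin(t)),velocity=v)
E
python3 - <<'E'
from h import *
arc(.03,.5,6,v=.08); st("0.5")
w=viewer.get_image("scene"); cv2.imwrite("pics/s1.png",cv2.resize(w["img"][80:260,160:430,::-1],None,fx=2.5,fy=2.5))
E
```

```text
0.5 t 15.4 p [0.539  0.0389 0.1771] F [-0.4  0.  -0.5] g 0.0248
```

View pics/s1.png

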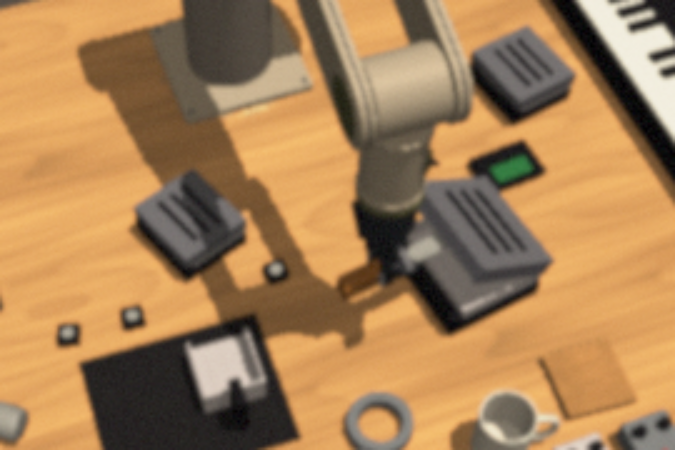

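The blade is holding the lid up by about 0.5 rad. I'll carry on to the stop.

Run:
```python
from h import *
arc(.6,1.8,9,v=.12); st("1.8")
for t in (1.87,1.93,1.98,2.04):
    s=.136
    h=r.move_linear(case(0,.075-s*np.cos(t)-.105,.111+s*np.sin(t)),velocity=.06,force_limit=10); st(f"{t} {h}")
    if h: break
o=r.get_obs()["ee_pos"]
r.move_linear(o+RC@[0,-.12,0.02],velocity=.2)
r.move_linear(case(0,-.2,.3),velocity=.25)
w=viewer.get_image("scene"); cv2.imwrite("pics/s2.png",cv2.resize(w["img"][80:260,160:430,::-1],None,fx=2.5,fy=2.5))
```

```text
1.8 t 18.2 p [0.5147 0.1869 0.2432] F [ 1.3  0.3 -0.3] g 0.0252
1.87 False t 18.5 p [0.5132 0.1962 0.2408] F [ 0.7  0.3 -0.2] g 0.0251
1.93 False t 18.8 p [0.5123 0.2036 0.2384] F [ 1.4 -2.7  0.1] g 0.0249
1.98 True t 19.0 p [0.5121 0.2049 0.2357] F [ 2.1 -6.7  1.3] g 0.0248
```

View pics/s2.png

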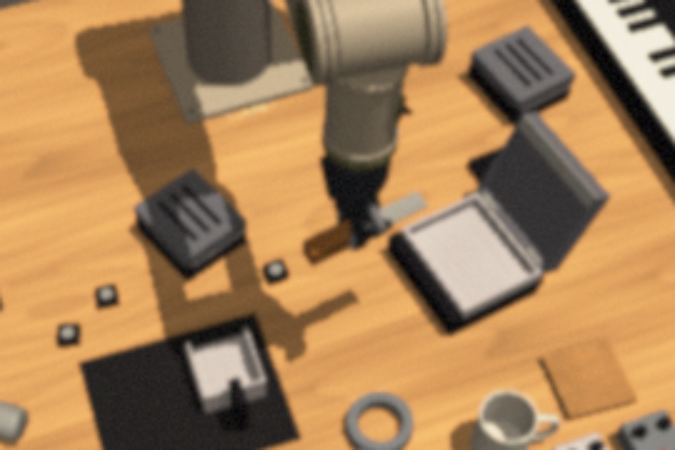

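The lid is fully back, with the stop felt at about 7 N. The middle foot was knocked to (107,296). Next: return the tool to the mat and look for the feet again.

Run:
```python
from h import *
c=np.array([.570,-.3164,0]); th=np.radians(4.4); d=np.array([np.cos(th),np.sin(th),0])
g=c-.02*d; R1=down(th-np.pi/2)
r.movep(g+[0,0,.26],R1)
r.move_linear(g+[0,0,.10],velocity=.2)
h=r.move_linear(g+[0,0,.0795],velocity=.04,force_limit=6); st(f"place {h}")
r.set_gripper(.06); r.move_linear(g+[0,0,.2],velocity=.2)
r.movep(np.array([.5,-.2,.4]),down(np.pi/2))
w=viewer.get_image("wrist"); np.save("w2.npy",w,allow_pickle=True)
print(feet(w,x0=.3,x1=.52,y0=-.5,y1=.05)); st()
cv2.imwrite("pics/o2.png",ortho(w,.32,.74,-.47,.03,.003,.85))
```

```text
place True t 23.1 p [ 0.5502 -0.318   0.0799] F [ 0.3 -0.2  3.7] g 0.0248
[(0.3814, -0.312, -4.4, 31.8, 29.8), (0.4253, -0.0747, -90.0, 27.5, 29.5), (0.4243, -0.3795, -17.1, 32.9, 30.7)]
 t 26.8 p [ 0.5    -0.2     0.3996] F [-0.1  0.4  1.1] g 0.0602
```

View pics/o2.png

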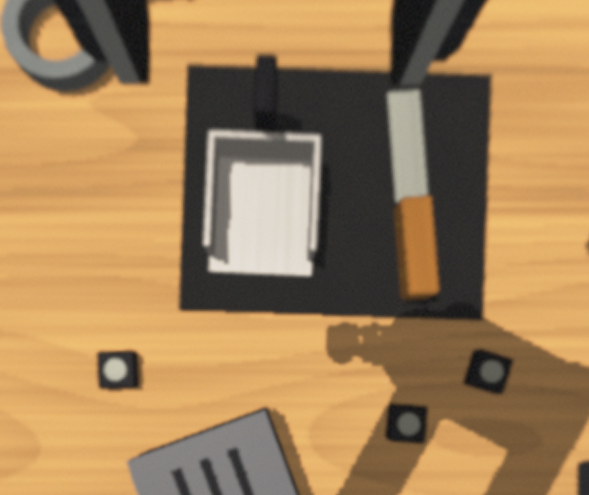

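The tool is back on the mat, and the feet are at (118,370), (407,423) and (487,371). I'll place them in the scoop with the closing line along the scoop's length, pushing each one back with closed fingers.

```bash
cat >> h.py <<'E'
SY=np.radians(-2.6); RS=Ro.from_euler("z",SY).as_matrix(); LIP=np.array([.5073,-.1915,0])
def scoop(x,y,z=0): return LIP+RS@np.array([x+.075,y,z])
def pick(x,y,yawdeg,up=.17):
    a=np.radians((yawdeg+45)%90-45); p=np.array([x,y,0]); r.set_gripper(.056)
    r.movep(p+[0,0,up],down(a)); r.move_linear(p+[0,0,.078],velocity=.12,force_limit=12)
    r.set_gripper(0.); r.move_linear(p+[0,0,up],velocity=.25); return st("picked")["gripper_width"]
def place(x,y,up=.17):
    r.movep(scoop(x,y,up),down(SY)); r.move_linear(scoop(x,y,.087),velocity=.12,force_limit=8); st("placing")
    r.set_gripper(.042); r.move_linear(scoop(x,y,up),velocity=.25)
def shove(y,x0,x1):
    r.set_gripper(0.); r.movep(scoop(x0,y,.15),down(SY+np.pi/2)); r.move_linear(scoop(x0,y,.084),velocity=.12,force_limit=8)
    h=r.move_linear(scoop(x1,y,.084),velocity=.05,force_limit=4); st(f"shoved {h}"); r.move_linear(scoop(x1-.004,y,.15),velocity=.2)
E
python3 - <<'E'
from h import *
w=pick(.3814,-.312,-4.4)
if w>.025:
    place(-.030,-.0185)
    w=viewer.get_image("wrist"); cv2.imwrite("pics/o3.png",ortho(w,.45,.70,-.35,-.08,.007,.5))
E
```

```text
picked t 30.0 p [ 0.3817 -0.3124  0.1711] F [ 0.3  0.6 -1.3] g 0.0299
placing t 31.5 p [ 0.5496 -0.2121  0.0854] F [-0.2 -0.1  4.6] g 0.0306
```

View pics/o3.png

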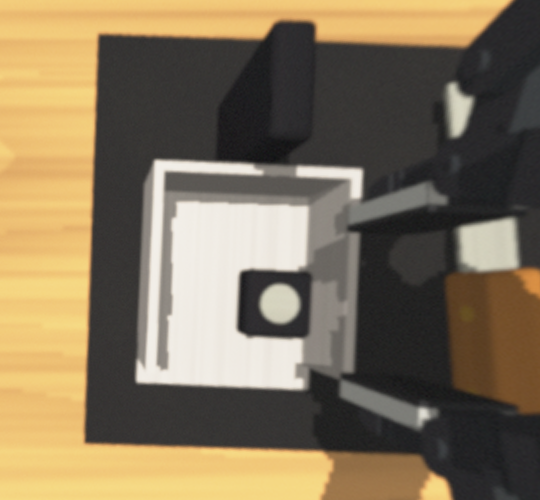

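Foot 1 is flat on the scoop floor at (275,303). I'll shove it back and load the other two.

Run:
```python
from h import *
shove(-.0185,-.066,-.028)
ok=pick(.4243,-.3795,-17.1)>.025
if ok:
    place(-.030,.0185); shove(.0185,-.066,-.028)
    if pick(.4253,-.0747,0)>.025:
        place(-.045,0); shove(0,-.078,-.061)
r.movep(scoop(-.02,0,.3),down(np.pi/2))
w=viewer.get_image("wrist"); cv2.imwrite("pics/o4.png",ortho(w,.40,.72,-.42,-.02,.007,.7))
```

```text
shoved False t 35.8 p [ 0.5531 -0.212   0.0837] F [-0.1 -0.4 -0.2] g 0.0
picked t 40.0 p [ 0.4246 -0.3798  0.1711] F [ 0.6  0.4 -1.1] g 0.03
placing t 41.6 p [ 0.5515 -0.1754  0.0855] F [ 0.6 -0.3  3.6] g 0.0299
shoved False t 45.9 p [ 0.5548 -0.1751  0.0837] F [-0.4  0.2  0.4] g 0.0001
picked t 50.2 p [ 0.4258 -0.0748  0.1709] F [-0.6  0.3 -1. ] g 0.0301
placing t 51.6 p [ 0.5358 -0.1917  0.0853] F [ 0.8 -0.3  4.8] g 0.0299
shoved False t 55.4 p [ 0.5216 -0.1921  0.0841] F [-0.4  0.2  0.1] g 0.0001
```

View pics/o4.png

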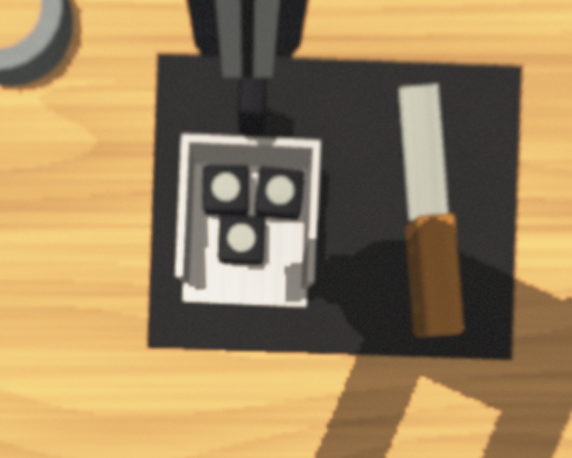

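All three feet sit in the scoop at (226,188), (279,190) and (241,238), and the scoop hasn't moved. I'll check that the pour can be reached, then grip the fin.

```bash
cat >> h.py <<'E'
def spose(lip,yaw,phi,sg=-1):
    """TCP pose for scoop lip point (top of floor) at world lip, tilt phi lip-down"""
    Rs=Ro.from_euler("z",yaw).as_matrix()@Ro.from_euler("y",-phi).as_matrix()
    return lip+Rs@np.array([.121,0,.110]), Rs@down(sg*np.pi/2)
E
python3 - <<'E'
from h import *
for sg in (-1,1):
    print(sg,r.ik(scoop(.046,0,.117),down(SY+sg*np.pi/2)))
    for phi in (0,.3,.6,.8,.95):
        q=r.ik(*spose(case(.025,0,.06),CY,phi,sg)); print(phi,None if q is None else q.round(2))
E
```

```text
-1 [-3.81726900e-01  4.35266512e-01  1.47744384e+00 -4.44089210e-16
  1.22888230e+00  1.23444799e+00]
0 [ 0.23  0.46  1.34 -0.    1.34  1.65]
0.3 [ 0.25  0.13  1.7  -0.03  1.01  1.67]
0.6 [ 0.27 -0.18  2.05 -0.1   0.68  1.75]
0.8 [ 0.3  -0.38  2.27 -0.23  0.46  1.87]
0.95 [ 0.32 -0.51  2.43 -0.45  0.31  2.1 ]
1 [-3.81726900e-01  4.35266512e-01  1.47744384e+00 -4.44089210e-16
  1.22888230e+00 -1.90714467e+00]
0 [ 0.23  0.46  1.34 -0.    1.34 -1.5 ]
0.3 [ 0.25  0.13  1.7  -0.03  1.01 -1.47]
0.6 [ 0.27 -0.18  2.05 -0.1   0.68 -1.39]
0.8 [ 0.3  -0.38  2.27 -0.23  0.46 -1.27]
0.95 [ 0.32 -0.51  2.43 -0.45  0.31 -1.04]
```

Run:
```python
from h import *
r.set_gripper(.06)
r.movep(scoop(.046,0,.2),down(SY-np.pi/2)); r.move_linear(scoop(.046,0,.117),velocity=.12,force_limit=10); st("at fin")
r.set_gripper(0.); st("gripped")
r.move_linear(scoop(.046,0,.13),velocity=.04); st("lift")
r.move_linear(scoop(.046,0,.22),velocity=.1)
p,R=spose(case(.025,0,.12),CY,0)
mid=(scoop(.046,0,.22)+p)/2
r.move_linear(np.array([*p[:2],.22]),R,velocity=.12); st("over")
w=viewer.get_image("scene"); a=w["img"][80:280,200:460,::-1]
t=viewer.get_image("top")["img"][130:290,130:330,::-1]
a=cv2.resize(a,None,fx=2,fy=2); t=cv2.resize(t,(280,224)); c=np.zeros((400,800,3),"u1"); c[:,:520]=a; c[:224,520:]=t
cv2.imwrite("pics/s3.png",c)
```

```text
at fin t 60.8 p [ 0.6287 -0.1972  0.1179] F [-0.4  0.1  0.5] g 0.0601
gripped t 61.2 p [ 0.6287 -0.1972  0.1179] F [0.2 0.2 4.4] g 0.0152
lift t 61.7 p [ 0.6282 -0.197   0.1301] F [-0.4  0.9 -1.8] g 0.0151
over t 66.3 p [0.6591 0.2089 0.22  ] F [ 0.2 -0.1 -2.2] g 0.0154
```

View pics/s3.png

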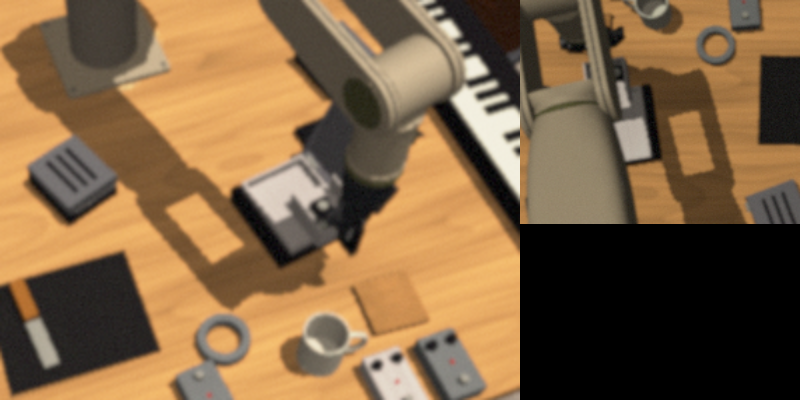

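The scoop is over the dish and looks level, with the feet inside at about (322,203). I'll lower it and pour.

Run:
```python
from h import *
p,R=spose(case(.025,0,.064),CY,0)
h=r.move_linear(p,R,velocity=.06,force_limit=8); st(f"low {h}")
for phi,z in [(.1,.060),(.18,.056),(.3,.053),(.42,.051),(.55,.050),(.68,.050),(.8,.050)]:
    p,R=spose(case(.025,0,z),CY,phi)
    h=r.move_linear(p,R,velocity=.06,force_limit=15); st(f"{phi} {h}")
    if h: break
r.wait(1.0)
w=viewer.get_image("scene"); a=w["img"][80:280,220:480,::-1]
cv2.imwrite("pics/s4.png",cv2.resize(a,None,fx=2.5,fy=2.5))
```

```text
low False t 67.3 p [0.6594 0.2093 0.1745] F [-0.4  0.5 -2.9] g 0.0152
0.1 False t 67.7 p [0.6476 0.2075 0.1826] F [-0.4 -0.2 -3. ] g 0.0151
0.18 False t 68.0 p [0.6376 0.2058 0.1861] F [-0.7  1.2 -2.3] g 0.0154
0.3 False t 68.5 p [0.6219 0.2032 0.194 ] F [ 0.7 -0.4 -2.8] g 0.0153
0.42 False t 69.0 p [0.6048 0.2004 0.201 ] F [ 0.1  0.3 -3.2] g 0.0156
0.55 False t 69.5 p [0.5851 0.1974 0.2075] F [ 0.7 -0.8 -2.3] g 0.0155
0.68 False t 70.0 p [0.5647 0.1941 0.2121] F [ 0.5  0.  -1.8] g 0.0155
0.8 False t 70.4 p [0.5453 0.191  0.2139] F [ 0.5 -0.8 -2.7] g 0.0153
```

View pics/s4.png

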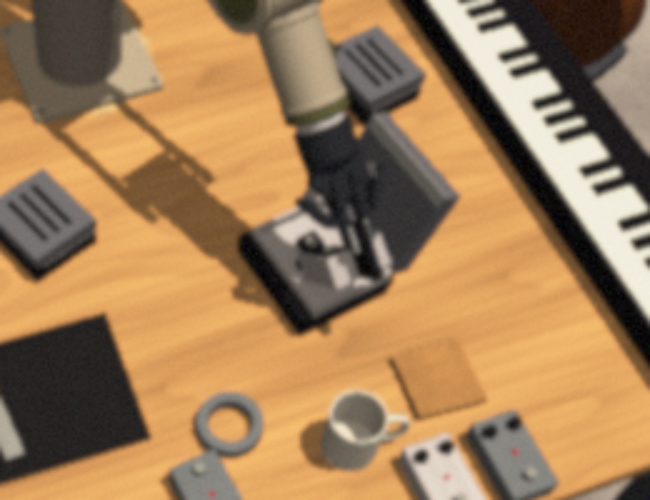

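A foot is visible in the dish at (310,243). I'll raise the scoop and check.

Run:
```python
from h import *
p,R=spose(case(.025,0,.13),CY,.8); r.move_linear(p,R,velocity=.1)
p,R=spose(case(.025,-.0,.13),CY,0); r.move_linear(p,R,velocity=.12)
p,R=spose(case(.0,-.25,.13),SY,0); r.move_linear(p,R,velocity=.2)
st()
a=viewer.get_image("scene")["img"][80:280,200:460,::-1]
a=cv2.resize(a,None,fx=2.5,fy=2.5); cv2.imwrite("pics/s5.png",a)
```

```text
t 75.2 p [ 0.6753 -0.0651  0.24  ] F [ 0.  -0.3 -1.6] g 0.0154
```

View pics/s5.png

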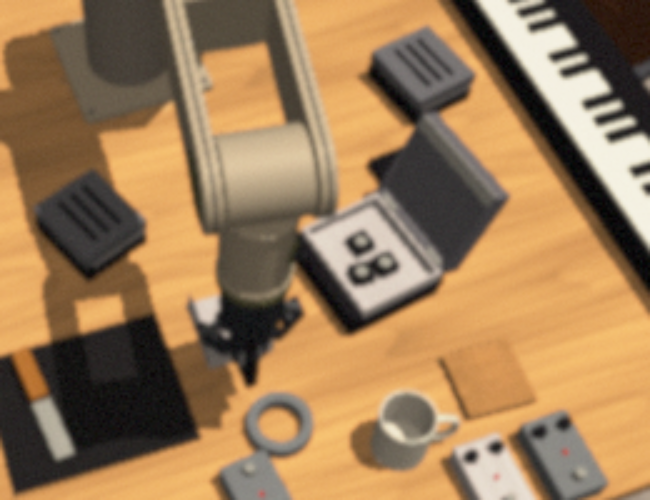

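All three feet lie flat in the dish, at (360,242), (362,273) and (386,262). Next I'll set the scoop down at its old spot and shut the lid with closed fingers.

Run:
```python
from h import *
R=down(SY-np.pi/2)
r.movep(scoop(.046,0,.22),R); r.move_linear(scoop(.046,0,.135),velocity=.12)
h=r.move_linear(scoop(.046,0,.1165),velocity=.03,force_limit=5); st(f"put {h}")
r.set_gripper(.05); r.move_linear(scoop(.046,0,.24),velocity=.2); r.set_gripper(0.)
R=down(CY)
r.movep(case(0,-.1,.37),R); r.movep(case(0,.2,.37),R)
def tgt(t):
    c,s=np.cos(t),np.sin(t); e=.15 if t>1.57 else .12
    return case(0,.075-e*c+.028*s+.011,.05+.12*s+.028*c+.073)
p=tgt(1.95)+RC@[0,.03,0]; r.move_linear(p,velocity=.15); st("behind")
for t in np.r_[1.95,1.85,1.7,1.58,1.5,np.arange(1.35,.05,-.15),0.0]:
    h=r.move_linear(tgt(t),velocity=.08,force_limit=15); o=st(f"{t:.2f} {h}")
    if h: break
```

```text
put True t 77.3 p [ 0.628  -0.1969  0.1178] F [0.1 0.3 5. ] g 0.0149
behind t 82.5 p [0.4843 0.3815 0.2255] F [0.2 1.2 0.8] g -0.0001
1.95 False t 83.0 p [0.4886 0.351  0.2243] F [ 0.2 -0.7 -0. ] g 0.0002
1.85 False t 83.4 p [0.4908 0.338  0.2311] F [-0.8  1.  -1.8] g -0.0
1.70 False t 83.8 p [0.4941 0.3169 0.2386] F [ 0.3  0.2 -0.6] g -0.0003
1.58 False t 84.2 p [0.4969 0.2994 0.2429] F [ 0.3 -0.9  0.2] g -0.0002
1.50 False t 84.4 p [0.4984 0.2897 0.2447] F [0.4 0.7 0.7] g 0.0
1.35 False t 84.8 p [0.5013 0.2713 0.2462] F [ 0.9 -0.5 -0.6] g -0.0
1.20 False t 85.2 p [0.5041 0.2532 0.2449] F [-0.5 -0.7  0.1] g -0.0002
1.05 False t 85.6 p [0.5069 0.2354 0.2408] F [ 0.1  0.7 -0.1] g 0.0002
0.90 False t 86.0 p [0.5095 0.2184 0.234 ] F [-0.6 -0.4 -0.3] g 0.0003
0.75 False t 86.4 p [0.512  0.2026 0.2247] F [ 0.9 -0.2 -0.2] g -0.0001
0.60 False t 86.7 p [0.5142 0.1883 0.2132] F [-0.2 -0.4  0.2] g -0.0001
0.45 False t 87.1 p [0.5161 0.1759 0.1996] F [ 0.3 -1.   0.7] g 0.0003
0.30 False t 87.5 p [0.5177 0.1656 0.1844] F [ 0.7 -0.5  0.6] g -0.0
0.15 False t 87.9 p [0.5189 0.1577 0.1677] F [ 0.1  0.2 -0.6] g 0.0001
0.00 True t 88.2 p [0.5211 0.1524 0.1506] F [-1.1  1.   8.2] g -0.0001
```

Run:
```python
from h import *
o=r.get_obs()["ee_pos"]
r.move_linear(o+[0,0,.04],velocity=.1)
q=case(0,-.055,.158); r.move_linear(q+[0,0,.03],velocity=.15)
h=r.move_linear(q-[0,0,.012],velocity=.03,force_limit=12); st(f"press {h}")
r.move_linear(q+[0,0,.15],velocity=.2); r.movej([-1.351,.13,1.488,0,1.523,-.085])
a=viewer.get_image("scene")["img"][60:300,130:450,::-1]; a=cv2.resize(a,None,fx=2.4,fy=2.4); cv2.imwrite("pics/s6.png",a); st()
```

```text
press True t 90.2 p [0.5235 0.1318 0.1506] F [-3.2  0.3  7.6] g 0.0001
 t 94.0 p [ 0.1812 -0.572   0.3043] F [-0.4 -0.7  0.4] g -0.0001
```

View pics/s6.png

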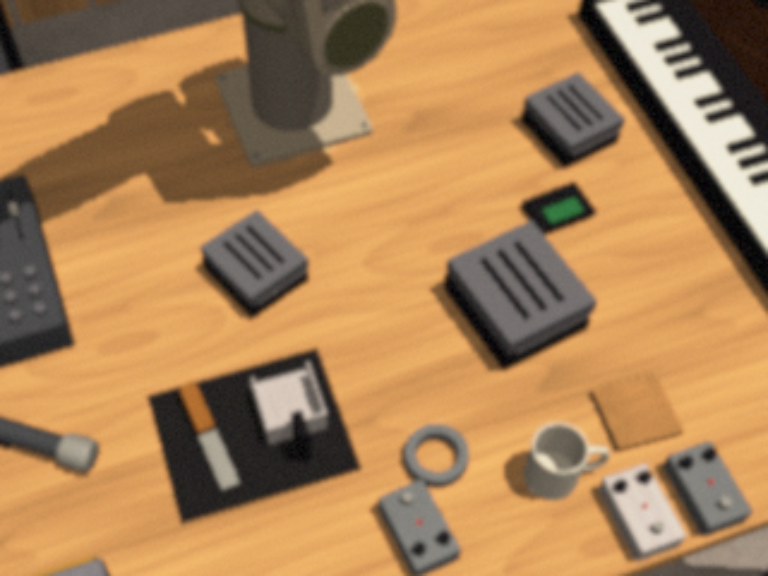

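The lid is shut at (520,290). The scoop stands upright at (290,400) with the tool at (210,435), both on the mat, and nothing else has moved. I'll hand the job in.

```bash
python3 -c "
from plant import r
print(r.sign_off())"
```

```text
the job is handed in; nothing more can be done
None
```

The job is done and handed in at about 94 s of the 210 s: all three feet found on the desk were poured into the dish, the lid is shut, and the scoop (upright) and pry tool are back on the mat.

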